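# Turn over a lidded parts box and stack it

## Task

The lidded watch-parts box is held in the turner, lid up. Turn the crank half a turn, over the top to its other stop, so that the box is upside down with base and lid still together; then pull the box straight out of its holder and stack it, still lid down, squarely on the box of the same shape and size that stands lid down on the bench. Set it down gently without dropping it, let go, and leave that lower box where it stands.

Things in the scene. Friction and masses are not known exactly. Their poses are not given: they have to be found in the camera images.
- box_base: White open base, 96x54x24 mm, of the box in the turner. Origin: centre of its underside. x: along the length, at first out of the holder's mouth; z: to the lid (up at first, down once inverted). Closed box 102x60x26 mm, 110 g, in two C rails, 1.5 mm free all round, its middle on the shaft axis 90 mm above the bench. 45 mm stick out: grip there across the 60 mm; pull 60 mm or more along x.
- box_lid: Clear lid, 102x60 mm, loose over the base (1 mm free, no catch). Same frame as box_base while closed: its flat top is at z = 26 mm, its skirt spans z = 10 to 26 mm, walls 2 mm. Once inverted it lies underneath and carries the base: a grip on its skirt, the lowest 16 mm, lifts both.
- mate: The box to stack on: same kind, closed, loose, 102x60x26 mm, 140 g, lid down on the bench, plain white 96x54 mm underside on top. Origin: centre of its lower face; x along the length, z up; top 26 mm above the origin. Bystanders of the same materials near it: a smaller box (64x40x22 mm) and a round dish (66 mm across, 24 mm high).
- crank_pin (a point): Middle of the black crank pin, 12 mm thick, 40 mm long, level; arm at its +x end. Frame turns with the crank. x: along pin and shaft, to the box (its middle 126 mm on); y: from shaft axis out to the pin, 60 mm. At first y level, z up; turns half a turn about +x (right-hand), over the top, stop to stop. Takes 2-3 N, stays where left. Pin can turn between fingers. Stand's top 108 mm above bench.
Things that resemble listed ones, but are neither listed nor needed, are in the scene too. What is shaped like the box_lid but orange or pink is not meant.

How it is judged:
By the outcome, as a careful person would: the job done as asked, in the order asked, and still so for the second after the job is handed in, with the robot touching nothing.
It also fails if it takes over 53 s, if anything falls off the work surface, if the arm or the gripper's body presses on something with over 40 N, if the wrist force passes 120 N, or if a joint passes its speed limit or range.

## Robot

A 6-joint arm with a two-finger parallel gripper is mounted at the origin on the work surface. World frame = base frame: x ahead of the robot, y to its left, z up, the work surface at z = 0. Lengths are in mm, angles in rad, forces in N, time in s.
With the tool pointing down it reaches from about 325 to 875 mm from the base axis. Payload 4.4 kg.
Tool frame: the origin (TCP) lies midway between the tips of the shut fingers; the grasp point (between the pads) lies 19 mm behind it (bot.hold_point_z is the distance from the TCP to the grasp point, in mm); x points along the fingers, y is the direction in which the jaws open and shut, and the axes are right-handed (so a half turn about x gives the same grasp; the last joint's range is limited). The gripper opens to 85 mm and grips with 20 to 120 N. Pads are 22 mm wide; open, the fingers measure 114 mm over their backs; the gripper's body (76 mm by 85 mm) begins 54 mm behind the grasp point. The pads swing forward as they close: fully open they stand 13 mm farther back than shut.
Start: joints at [-0.15, 0.207, 1.542, -0, 1.393, -0.15], TCP at [575.002, -0.012, 201.882] pointing down, gripper open.
Joint ranges: [-2.73, 2.73], [-0.86, 2.22], [0.23, 2.46], [-1.11, 4.25], [0.08, 2.63], [-2.82, 2.82]. Speed limits (rad/s): [2.79, 2.79, 3.14, 3.14, 3.14, 3.14].

## Interface

Orientations are given as a 3x3 rotation matrix whose columns are the frame's x, y, z axes.
In Python, from plant import bot, command_gripper, planner, grab_frame, workorder gives the robot as it stands. The module is installed in compiled form; this text tells all that it offers. Calls block until the motion is done:
- bot.move_pose(position, orientation): joint-space move of the TCP to a pose.
- bot.line_to(position, velocity=150, ori=None, force_limit=None): straight line of the TCP; ori=None keeps the orientation; velocity is the mean speed in mm/s. With force_limit (N) it stops when the force on the tool has changed by that much, and returns True; else False.
- bot.movej(angles): joint-space move.
- command_gripper(opening, effort=None): opening from 0.0 (shut) to 1.0 (fully open); effort is the grip in N (None keeps the last); returns when the fingers have stopped.
- bot.pause(seconds).
- planner.ik(position, orientation): joint angles nearest the present ones, or None.
- grab_frame(name): name is "scene" or "side" or "wrist"; returns a dict with "pixels" (420x560x3 uint8, blue, green, red), "camera_matrix" (3x3 intrinsics, pixels), "R" (3x3) and "t" (3): a world point X has camera coordinates R X + t; the wrist camera has in their place "mount" (4x4, takes a point from camera to tool coordinates, whose origin is the TCP and whose axes are the tool frame's). Camera axes: x right, y down, z forward; pixel columns grow to the right and rows downward; lengths in mm; the calibration is good to about 2 mm. A picture is of the moment at which its call begins: read the wrist's pose just before it. There is no depth.
A pose or a line that the arm cannot do raises bot.MotionError and nothing moves.
- workorder.close_job(): hands the job in, once; it reports no verdict.
Readings, each from a call of its own:
- bot.read_time(): time.
- bot.read_joint_positions(): joint angles.
- bot.read_qvel(): joint speeds.
- bot.read_joint_torque(): joint torques, N m.
- bot.read_ee_pos(): TCP position.
- bot.read_orientation(): TCP orientation.
- bot.read_contact_force(): force on the tool from outside, world axes, zero at the start.
- bot.read_torque(): the same for the moment, N m.
- bot.read_grip_width(): opening from 0.0 (shut) to 1.0 (fully open).
Only numpy, scipy, OpenCV 4.12 (cv2) and the standard library are available. Lean on these libraries where they do the work, as an engineer would, in place of code of your own. Each camera call takes 0.05 s, during which the arm holds its last target.

## Working session

There is one attempt and no reset: what is moved stays moved. The work goes in short steps, each a Python script; the robot and the scene stay as the last script left them, time stands still between calls to the robot, and variables do not carry over. Pictures are saved under pics/ and viewed, and the job is handed in when it is done.

```bash
mkdir -p pics; ls
python3 - <<'E'
from plant import bot, command_gripper, planner, grab_frame, workorder
import cv2,numpy as np
print(bot.read_time())
for n in ["scene","side","wrist"]:
    f=grab_frame(n); cv2.imwrite(f"pics/{n}0.png",f["pixels"])
    np.savez(f"pics/{n}0.npz",**{k:v for k,v in f.items()})
    print(n,{k:np.round(v,3).tolist() for k,v in f.items() if k!="pixels"})
print(bot.read_ee_pos(),bot.read_orientation(),bot.read_time(),bot.hold_point_z)
E
```

```text
pics
0.0
scene {'camera_matrix': [[436.83, 0.0, 284.167], [0.0, 436.83, 203.246], [0.0, 0.0, 1.0]], 'R': [[-0.597, 0.802, 0.005], [0.57, 0.428, -0.702], [-0.565, -0.416, -0.713]], 't': [297.438, -245.412, 1152.064]}
side {'camera_matrix': [[399.44, 0.0, 281.575], [0.0, 399.44, 210.268], [0.0, 0.0, 1.0]], 'R': [[-0.712, -0.702, -0.011], [-0.349, 0.368, -0.862], [0.609, -0.61, -0.507]], 't': [387.427, 265.627, 491.602]}
wrist {'camera_matrix': [[303.309, 0.0, 276.602], [0.0, 303.309, 206.785], [0.0, 0.0, 1.0]], 'mount': [[0.001, -0.322, 0.947, -171.472], [1.0, -0.0, -0.001, 1.377], [0.0, 0.947, 0.322, -83.37], [0.0, 0.0, 0.0, 1.0]]}
[5.74331773e+02 1.07797266e-01 2.00932153e+02] [[-1.86977013e-03  9.99998252e-01 -2.72006289e-06]
 [ 3.07841718e-04 -2.14447326e-06 -9.99999953e-01]
 [-9.99998205e-01 -1.86977087e-03 -3.07837170e-04]] 0.15 18.700000000000003
```

View pics/scene0.png

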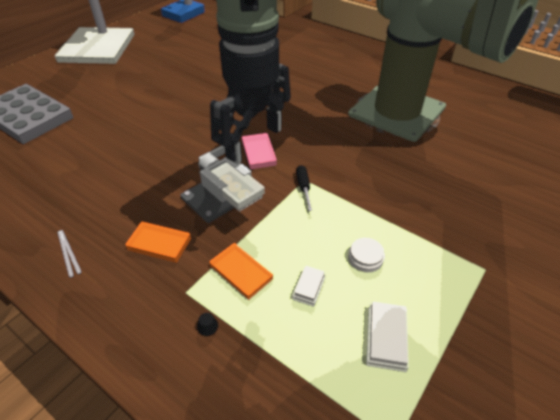

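View pics/side0.png

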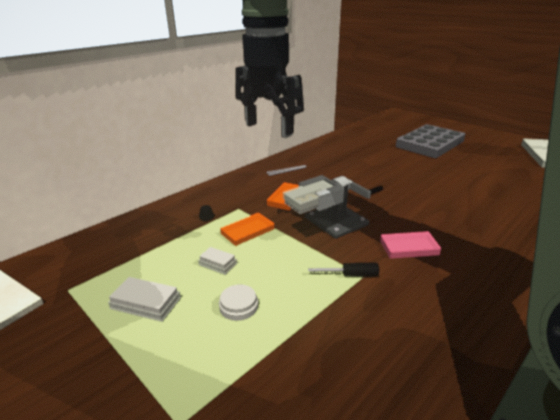

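View pics/wrist0.png

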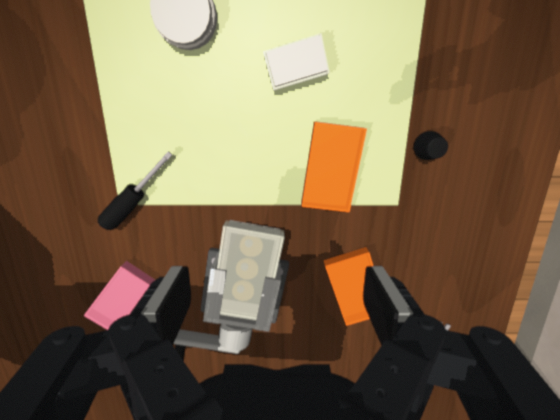

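Run:
```python
import cv2,numpy as np
w=cv2.imread("pics/wrist0.png");s=cv2.imread("pics/side0.png");c=cv2.imread("pics/scene0.png")
cv2.imwrite("pics/z1.png",cv2.resize(w[200:380,140:320],(600,600),interpolation=3))
cv2.imwrite("pics/z2.png",cv2.resize(s[160:250,255:395],(800,514),interpolation=3))
cv2.imwrite("pics/z3.png",cv2.resize(c[130:230,165:285],(720,600),interpolation=3))
```

```text
(no output)
```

View pics/z1.png

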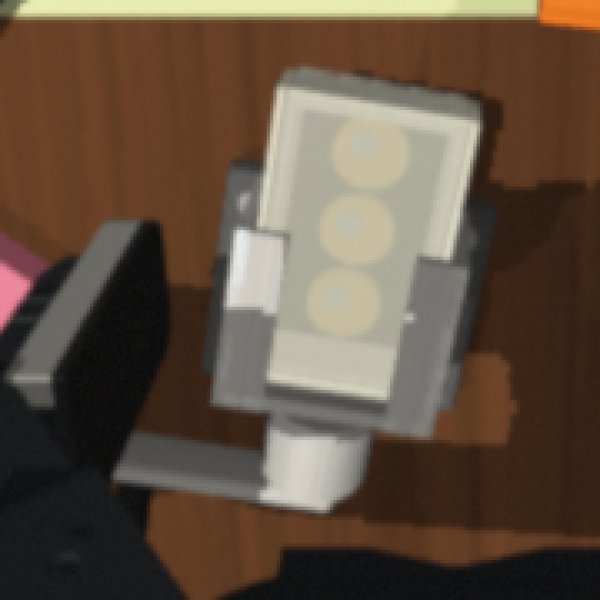

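View pics/z2.png

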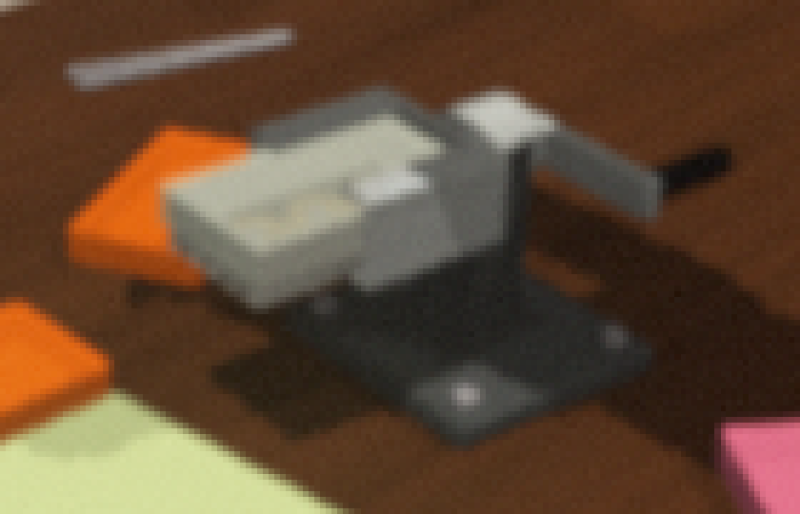

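View pics/z3.png

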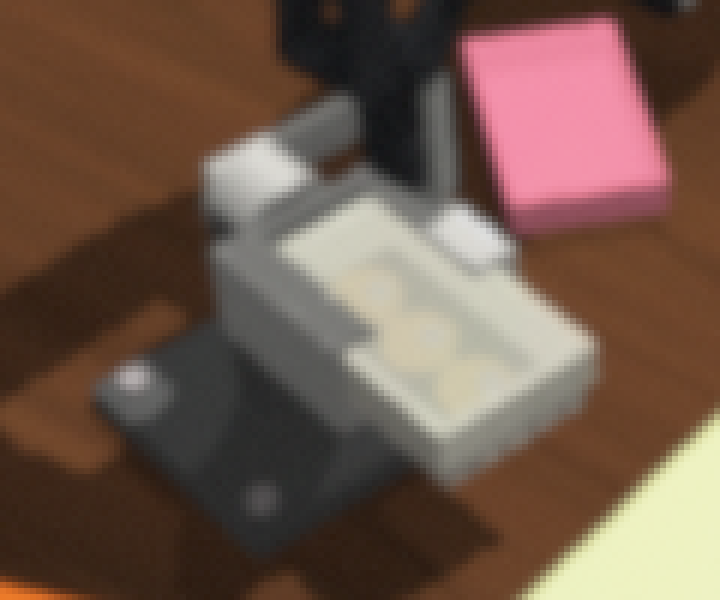

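```bash
cat > h.py <<'E'
import numpy as np,cv2
def wristcam(f,p,R):
    T=np.eye(4);T[:3,:3]=R;T[:3,3]=p
    M=T@np.array(f["mount"]); return M[:3,:3],M[:3,3]
def ray(K,Rc,c,uv):
    d=Rc@np.linalg.solve(K,[uv[0],uv[1],1.]); return c,d
def toplane(K,Rc,c,uv,z):
    c,d=ray(K,Rc,c,uv); return c+d*(z-c[2])/d[2]
def fixed(f): return f["R"].T, -f["R"].T@f["t"]
def tri(rays):
    A=np.zeros((3,3));b=np.zeros(3)
    for c,d in rays:
        d=d/np.linalg.norm(d);P=np.eye(3)-np.outer(d,d);A+=P;b+=P@c
    x=np.linalg.solve(A,b); return x,[np.linalg.norm(np.cross(x-c,d/np.linalg.norm(d))) for c,d in rays]
E
python3 - <<'E'
from h import *
np.set_printoptions(precision=1,suppress=True)
w=np.load("pics/wrist0.npz");s=np.load("pics/side0.npz");c=np.load("pics/scene0.npz")
R=np.array([[-1.86977013e-03,9.99998252e-01,-2.7e-06],[3.0784e-04,-2.1e-06,-1],[-1,-1.8698e-03,-3.078e-04]])
p=np.array([574.33,.108,200.93])
K=w["camera_matrix"];Rc,cc=wristcam(w,p,R);print("cam",cc)
for uv in [(225.5,225.5),(284.6,235.4),(218,268.4),(275,277.4)]: print("w",toplane(K,Rc,cc,uv,103))
# mate in scene / side by mask
for n,f,box in (("scene",c,(360,290,60,90)),("side",s,(100,265,90,60))):
    im=f["pixels"]; hsv=cv2.cvtColor(im,cv2.COLOR_BGR2HSV)
    x,y,ww,hh=box
    m=((hsv[...,1]<40)&(hsv[...,2]>0)).astype(np.uint8); mm=np.zeros_like(m);mm[y:y+hh,x:x+ww]=m[y:y+hh,x:x+ww]
    cv2.imwrite(f"pics/m_{n}.png",cv2.resize(np.hstack([im[y:y+hh,x:x+ww],cv2.merge([mm[y:y+hh,x:x+ww]*255]*3)]),None,fx=4,fy=4,interpolation=3))
# pin in side
pr=fixed(s); print(toplane(s["camera_matrix"],*pr,(255+697*.175,160+168*.175),90))
E
```

```text
cam [576.   83.4 372.4]
w [526.4 -27.1 103. ]
w [583.1 -37.4 103. ]
w [516.2 -73.8 103. ]
w [573.7 -84.1 103. ]
[ 455.7 -199.3   90. ]
```

View pics/m_scene.png

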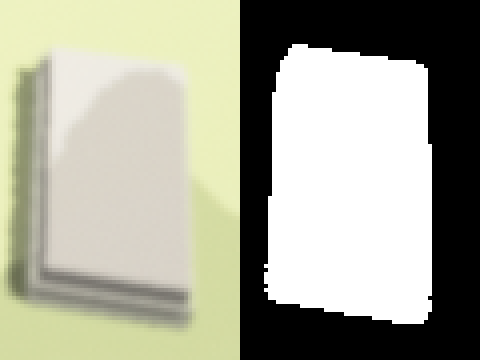

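View pics/m_side.png

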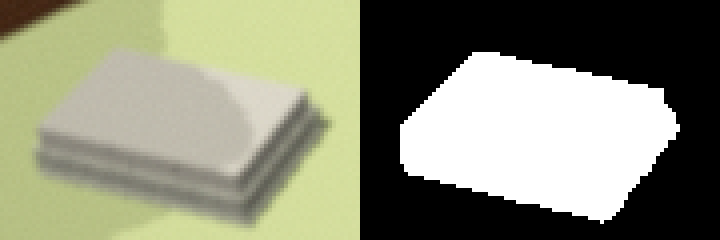

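Run:
```python
from h import *
np.set_printoptions(precision=1,suppress=True)
s=np.load("pics/side0.npz");c=np.load("pics/scene0.npz")
sc=[(372.5,302.5),(406.75,306.5),(407,363),(370.5,357)]
si=[(129.5,277),(176.5,288.25),(159.25,310),(109.5,297.25)]
for n,f,L in (("sc",c,sc),("si",s,si)):
    P=np.array([toplane(f["camera_matrix"],*fixed(f),uv,26) for uv in L]);print(n,P,P.mean(0))
    print([np.linalg.norm(P[i]-P[(i+1)%4]) for i in range(4)])
    for a,b in((0,1),(1,2),(2,3),(3,0)): print(np.degrees(np.arctan2(*(P[b]-P[a])[[1,0]])))
```

```text
sc [[571.4 234.1  26. ]
 [544.6 282.2  26. ]
 [631.4 324.   26. ]
 [655.4 276.5  26. ]] [600.7 279.2  26. ]
[np.float64(55.03728003266671), np.float64(96.336059309663), np.float64(53.20531543955427), np.float64(94.18777755054539)]
119.05070222648601
25.72224626784774
-63.16749347768032
-153.21368301125048
si [[649.5 275.6  26. ]
 [563.8 234.1  26. ]
 [539.3 281.6  26. ]
 [625.1 323.6  26. ]] [594.5 278.7  26. ]
[np.float64(95.23224179243427), np.float64(53.46233470767163), np.float64(95.55349718535291), np.float64(53.885770422244015)]
-154.15874687394268
117.3102683058833
26.099552410063332
-63.04191689942731
```

```bash
cat > look.py <<'E'
from plant import bot, command_gripper, planner, grab_frame, workorder
from h import *
R0=np.array([[0,1,0],[0,0,-1],[-1,0,0]],float)
def look(n,cam="wrist"):
    p=np.array(bot.read_ee_pos());R=np.array(bot.read_orientation());f=grab_frame(cam)
    cv2.imwrite(f"pics/{n}.png",f["pixels"]);np.savez(f"pics/{n}.npz",p=p,Rt=R,**f);return f
E
python3 - <<'E'
from look import *
bot.move_pose([590,225,220],R0);print(bot.read_time());bot.pause(.15);look("wm")
bot.move_pose([490,-285,210],R0);print(bot.read_time());bot.pause(.15);look("wp");print(bot.read_time())
E
```

```text
1.05
3.1333
3.3333
```

View pics/wm.png

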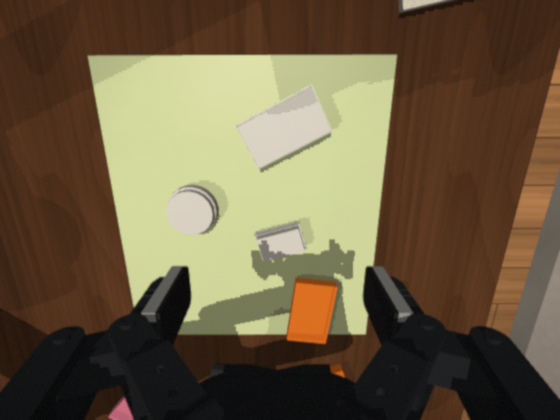

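View pics/wp.png

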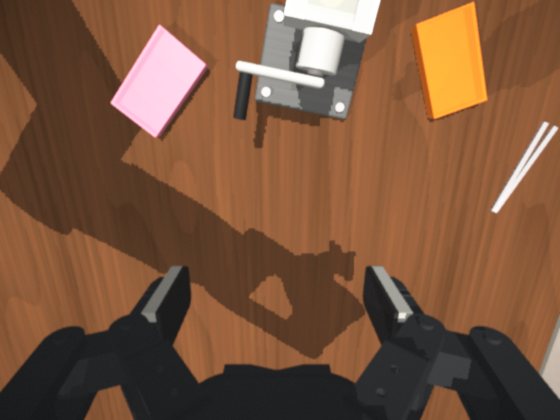

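Run:
```python
import cv2
a=cv2.imread("pics/wm.png")[75:180,225:345];b=cv2.imread("pics/wp.png")[0:135,225:390]
cv2.imwrite("pics/za.png",cv2.resize(a,None,fx=5,fy=5,interpolation=2));cv2.imwrite("pics/zb.png",cv2.resize(b,None,fx=4,fy=4,interpolation=2))
```

```text
(no output)
```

View pics/za.png

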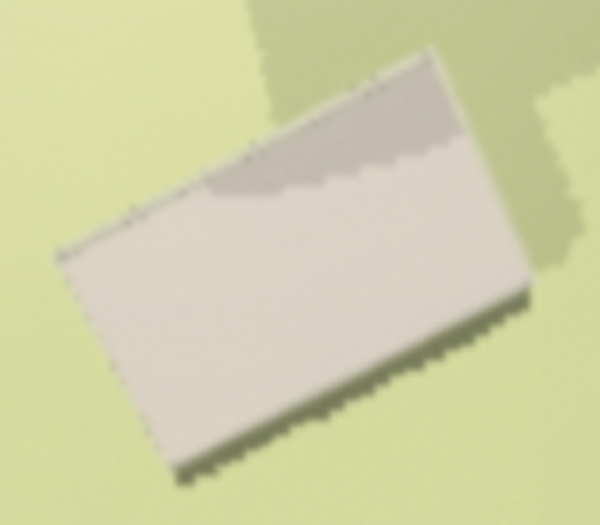

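View pics/zb.png

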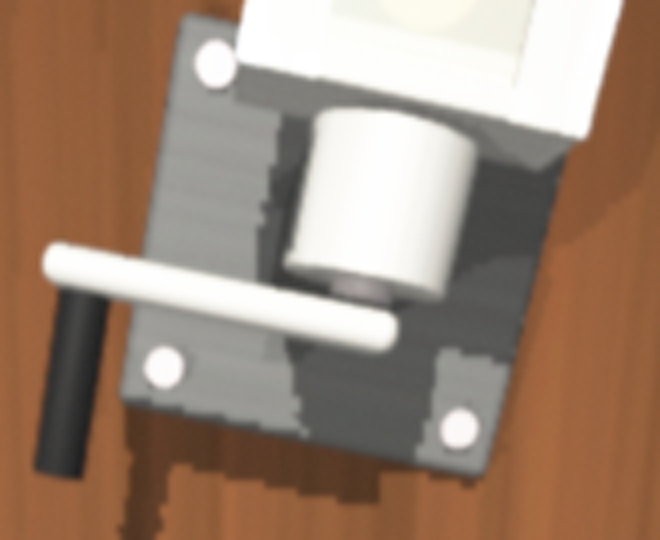

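Run:
```python
from h import *
np.set_printoptions(precision=1,suppress=True)
w=np.load("pics/wm.npz");print(w["p"]);K=w["camera_matrix"];cm=wristcam(w,w["p"],w["Rt"])
P=np.array([toplane(K,*cm,(225+u/5,75+v/5),26) for u,v in [(62,262),(430,58),(528,280),(177,468)]])
print(P,P.mean(0),[np.linalg.norm(P[i]-P[(i+1)%4]) for i in range(4)])
for a,b in((0,1),(1,2),(3,2),(0,3)): print(np.degrees(np.arctan2(*(P[b]-P[a])[[1,0]])))
w=np.load("pics/wp.npz");print(w["p"]);cm=wristcam(w,w["p"],w["Rt"])
A,B=[toplane(K,*cm,uv,90) for uv in [(245.5,73),(240,118)]];print(A,B,(A+B)/2,np.linalg.norm(A-B),(A-B)/np.linalg.norm(A-B))
# holder back edge / arm ends top
for u,v in[(50,260),(390,330)]: print("arm",toplane(K,*cm,(225+u/4,v/4),96))
```

```text
[590.3 223.1 219.8]
[[545.7 280.1  26. ]
 [630.2 324.2  26. ]
 [654.8 275.7  26. ]
 [571.6 231.3  26. ]] [600.6 277.8  26. ] [np.float64(95.29473784008334), np.float64(54.39532440308607), np.float64(94.30473171570935), np.float64(55.26164710375062)]
27.582140951650864
-63.10062600859408
28.110180462266914
-62.05930454281119
[ 490.6 -284.2  210. ]
[ 464.2 -175.2   90. ] [ 457.9 -213.4   90. ] [ 461.  -194.3   90. ] 38.68257373079389 [0.2 1.  0. ]
arm [ 458.1 -169.5   96. ]
arm [ 531.7 -183.3   96. ]
```

```bash
cat >> look.py <<'E'
th=np.radians(10.5)
d=np.array([np.sin(th),np.cos(th),0]);e=np.array([np.cos(th),-np.sin(th),0])
Rg=np.column_stack([[0,0,-1],e,-d])
pin=np.array([461,-194.3,90.])
def F(): return np.round(bot.read_contact_force(),1)
E
python3 - <<'E'
from look import *
g=pin-3*d
command_gripper(0.5,25)
bot.move_pose(g+[0,0,50],Rg);print(bot.read_time(),F())
print(bot.line_to(g+[0,0,-19.5],120,force_limit=8),bot.read_time(),F())
command_gripper(0.0,25);bot.pause(.1)
print(bot.read_grip_width(),F(),np.round(bot.read_torque(),2),bot.read_time(),bot.read_ee_pos())
look("s1","scene");look("s2","side")
E
```

```text
4.3583 [ 0.3 -0.8  0.2]
False 5.0833 [0.  0.6 0.1]
-3.2347057644548376e-05 [ 0.4 -0.4  0.5] [ 0.01  0.09 -0.03] 5.6667 [ 460.45496432 -197.24347413   70.55570845]
```

Run:
```python
from look import *
look("w1");print(bot.read_time())
a=cv2.imread("pics/s2.png")[110:230,300:440];b=cv2.imread("pics/s1.png")[90:200,150:290]
cv2.imwrite("pics/zc.png",np.hstack([cv2.resize(a,(400,343)),cv2.resize(b,(400,343))]))
```

```text
5.8167
```

View pics/zc.png

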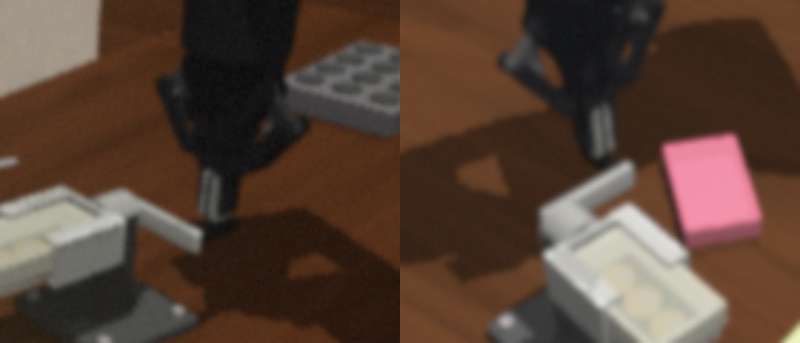

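View pics/w1.png

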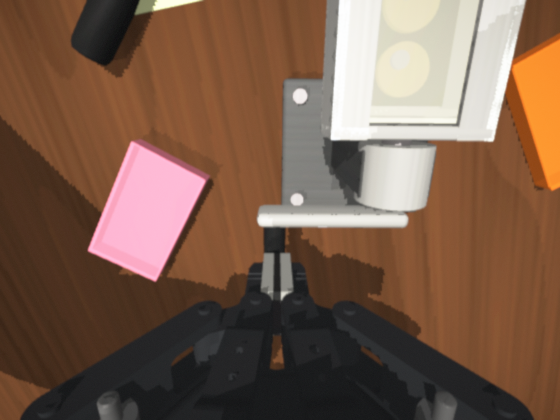

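```bash
python3 - <<'E'
from h import *
np.set_printoptions(precision=1,suppress=True)
s=np.load("pics/side0.npz");c=np.load("pics/scene0.npz");w=np.load("pics/wp.npz");w1=np.load("pics/w1.npz")
def proj(f,X):
    x=f["camera_matrix"]@(f["R"]@np.array(X)+f["t"]);return x[:2]/x[2]
for f in(s,c):
    print("tip",proj(f,[460.5,-197.2,70.6]),"pin90",proj(f,[461,-194.3,90]))
cm=wristcam(w,w["p"],w["Rt"])
x,r=tri([ray(w["camera_matrix"],*cm,(242.7,95.5)),ray(s["camera_matrix"],*fixed(s),(377,189.4))]);print(x,r)
cm1=wristcam(w1,w1["p"],w1["Rt"])
# arm tip rounded left end: wp zb (50,260)/4 ; w1 (263,215)
print(tri([ray(w["camera_matrix"],*cm,(225+50/4,65)),ray(w["camera_matrix"],*cm1,(262,215))]))
print(tri([ray(w["camera_matrix"],*cm,(225+390/4,83)),ray(w["camera_matrix"],*cm1,(405,219))]))
# box front corner
E
python3 - <<'E'
import cv2
for n in("w1",):
    cv2.imwrite("pics/zd.png",cv2.resize(cv2.imread(f"pics/{n}.png")[190:320,230:430],None,fx=4,fy=4,interpolation=2))
    cv2.imwrite("pics/ze.png",cv2.resize(cv2.imread(f"pics/s2.png")[165:215,330:400],None,fx=10,fy=10,interpolation=2))
E
```

```text
tip [373.5 197. ] pin90 [373.5 189.4]
tip [220.2 147.9] pin90 [220.1 141.2]
[ 457.9 -195.9   90.6] [np.float64(3.735509650382796), np.float64(3.735509650382902)]
(array([ 458.2, -168.9,   90.9]), [np.float64(0.7427819107474312), np.float64(0.7427819107474607)])
(array([ 532.1, -183.5,   94.2]), [np.float64(0.1651396522801698), np.float64(0.1651396522803845)])
```

View pics/zd.png

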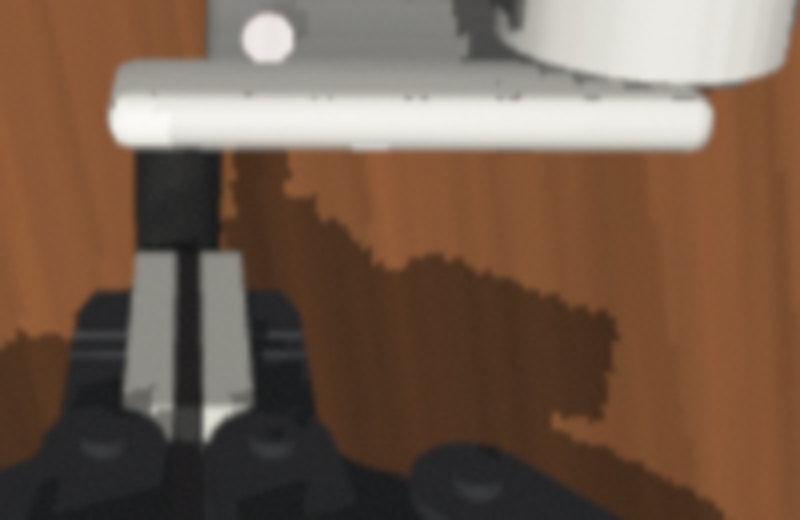

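View pics/ze.png

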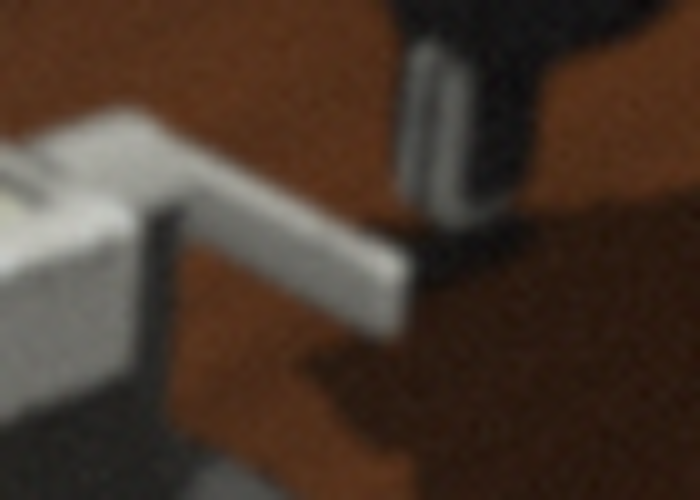

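Run:
```python
from look import *
np.set_printoptions(precision=2,suppress=True)
w=np.load("pics/w1.npz");M=np.linalg.inv(w["mount"]);K=w["camera_matrix"]
for X in ([0,0,0],[-19,0,0],[0,0,-11],[-19,0,-11],[-38,0,-11],[-25,0,-11]):
    x=K@(M@np.array(X+[1.]))[:3];print(X,x[:2]/x[2])
print(bot.read_grip_width(),bot.read_joint_positions(),bot.read_ee_pos(),bot.read_orientation(),F(),bot.read_time())
```

```text
[0, 0, 0] [274.78 245.11]
[-19, 0, 0] [274.58 259.97]
[0, 0, -11] [274.74 228.83]
[-19, 0, -11] [274.53 242.27]
[-38, 0, -11] [274.27 258.93]
[-25, 0, -11] [274.45 247.13]
-0.0015912074724268453 [-0.58  0.2   1.84 -0.    1.1  -0.39] [ 460.44 -197.21   70.49] [[-0.    0.98 -0.18]
 [ 0.   -0.18 -0.98]
 [-1.   -0.   -0.  ]] [-0.5 -1.1  0.5] 5.8167
```

Run:
```python
from h import *
s=np.load("pics/side0.npz")
def proj(f,X):
    x=f["camera_matrix"]@(f["R"]@np.array(X)+f["t"]);return (x[:2]/x[2]).round(1)
for x in(-48,48):
  for z in (0,13,26,39): print(x,z,proj(s,[574.3+x,0,201+z]))
im=cv2.imread("pics/side0.png")[60:145,225:315];cv2.imwrite("pics/zf.png",cv2.resize(im,None,fx=6,fy=6,interpolation=2))
```

```text
-48 0 [287.4 159. ]
-48 13 [287.4 152.1]
-48 26 [287.4 145.2]
-48 39 [287.3 138.1]
48 0 [251.5 145.5]
48 13 [251.1 139.1]
48 26 [250.8 132.5]
48 39 [250.4 125.9]
```

View pics/zf.png

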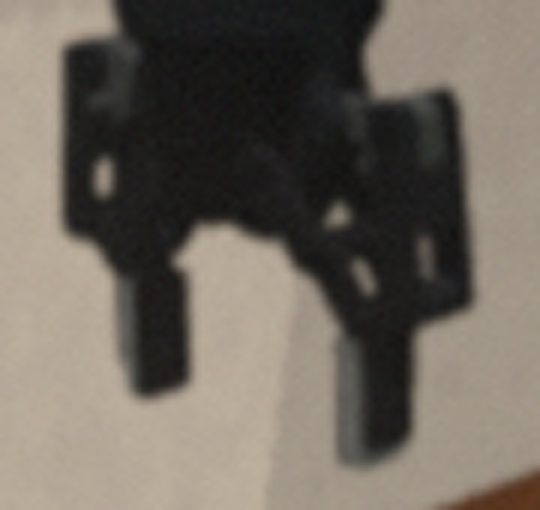

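Run:
```python
from look import *
g=pin-3*d
bot.line_to(g+[0,0,0],150)
command_gripper(0.4,25)
print(bot.line_to(g+[0,0,-43],150,force_limit=8),bot.read_time(),F())
command_gripper(0.0,25);bot.pause(.1)
print(bot.read_grip_width(),F(),np.round(bot.read_torque(),2),bot.read_time(),bot.read_ee_pos())
look("w2");look("s3","side")
a=cv2.imread("pics/w2.png")[190:320,200:400];b=cv2.imread("pics/s3.png")[150:215,330:430]
cv2.imwrite("pics/zg.png",np.hstack([cv2.resize(a,(400,260)),cv2.resize(b,(400,260))]))
```

```text
False 6.9583 [ 0.4  0.5 -0. ]
0.1301569100622247 [-5.6 -0.   4.4] [ 0.03  1.06 -0.09] 7.3833 [ 458.89361689 -197.32016097   48.0044325 ]
```

View pics/zg.png

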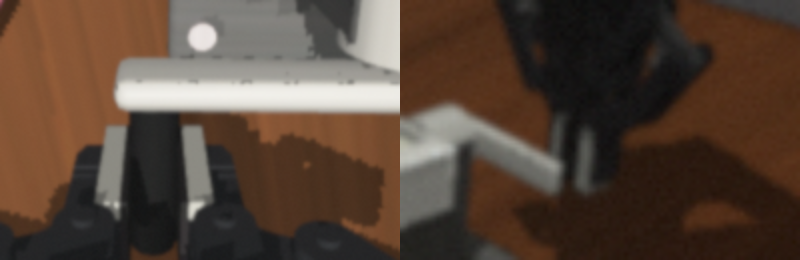

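```bash
cat > arc.py <<'E'
from look import *
S=pin-3*d+[0,0,-43]-2*e
C=S+60*e
def P(deg):
    f=np.radians(deg); return C-60*np.cos(f)*e+60*np.sin(f)*np.array([0,0,1])
E
python3 - <<'E'
from arc import *
for k in range(0,61,12):
    bot.line_to(P(k),60); print(k,F(),np.round(bot.read_ee_pos(),1),np.round(P(k),1),bot.read_time())
look("s4","side");look("s5","scene")
a=cv2.imread("pics/s4.png")[120:250,270:430];b=cv2.imread("pics/s5.png")[80:240,150:290]
cv2.imwrite("pics/zh.png",np.hstack([cv2.resize(a,(400,325)),cv2.resize(b,(284,325))]))
E
```

```text
0 [-0.6 -1.3  3.7] [ 459.  -197.4   48. ] [ 458.5 -196.9   47. ] 7.7333
12 [-1.6 -1.7  0.6] [ 460.  -197.5   60.1] [ 459.8 -197.1   59.5] 8.0917
24 [-5.2 -1.9  1.5] [ 462.9 -198.    71.9] [ 463.6 -197.8   71.4] 8.45
36 [-8.5 -1.4  5. ] [ 467.7 -198.9   82.7] [ 469.8 -199.    82.3] 8.8083
48 [-14.   -1.5   9.1] [ 473.6 -200.1   91.8] [ 478.  -200.5   91.6] 9.1667
60 [-19.2   0.9  17.7] [ 482.1 -201.7  100.4] [ 488.  -202.4   99. ] 9.525
```

View pics/zh.png

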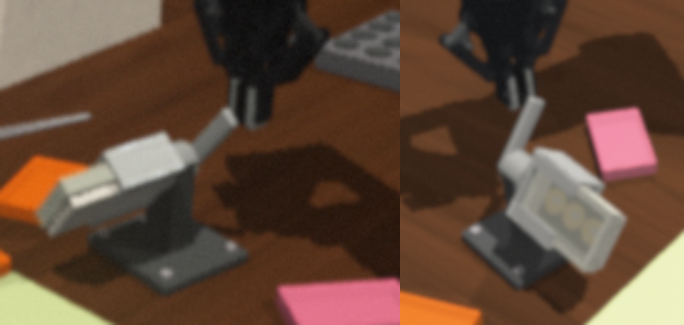

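Run:
```python
from arc import *
from scipy.optimize import least_squares
A=np.array([[459,-197.4,48],[460,-197.5,60.1],[462.9,-198,71.9],[467.7,-198.9,82.7],[473.6,-200.1,91.8],[482.1,-201.7,100.4]])
u=(A-S)@e;z=A[:,2]
r=least_squares(lambda p:np.hypot(u-p[0],z-p[1])-60,[60,47]);print(r.x,r.fun.round(2))
r2=least_squares(lambda p:np.hypot(u-p[0],z-p[1])-p[2],[60,47,60]);print(r2.x,r2.fun.round(2))
print(np.degrees(np.arctan2(z-r.x[1],r.x[0]-u)), u)
```

```text
[60.948571   52.57840231] [ 0.52 -0.18 -0.38 -0.32  0.07  0.37]
[67.96203987 49.46287772 67.30889294] [ 0.07 -0.1  -0.04  0.01  0.15 -0.09]
[-4.33837536  7.22291571 18.90860775 30.31184592 40.76015529 52.38063017] [ 0.59842031  1.59989877  4.54245577  9.4260913  15.44597788 24.09522144]
```

Run:
```python
from arc import *
uc=60.6; Z=np.array([0,0,1.])
for i in range(14):
    p=np.array(bot.read_ee_pos());u=(p-S)@e
    phi=np.arccos(np.clip((uc-u)/60,-1,1))
    t=np.sin(phi)*e+np.cos(phi)*Z
    f=np.array(bot.read_contact_force())
    rad=-np.cos(phi)*e+np.sin(phi)*Z
    print(round(np.degrees(phi)),"tan",round(f@t,1),"rad",round(f@rad,1),"d",round(f@d,1),p.round(1),round(bot.read_time(),2))
    if np.degrees(phi)>135: break
    phi2=phi+np.radians(10.); r=lambda a:-np.cos(a)*e+np.sin(a)*Z
    q=p+60*(r(phi2)-r(phi))+2.0*(np.sin(phi2)*e+np.cos(phi2)*Z)
    q=q-((q-S)@d)*d
    bot.line_to(q,60)
```

```text
53 tan -3.9 rad 25.8 d -2.9 [ 482.1 -201.7  100.3] 9.62
64 tan -3.1 rad 6.0 d -3.0 [ 491.9 -203.5  107.6] 9.93
76 tan -2.9 rad 5.5 d -3.9 [ 503.3 -205.7  113.1] 10.28
88 tan -3.1 rad 1.9 d -4.3 [ 515.6 -207.8  115.3] 10.63
100 tan -1.9 rad -0.3 d -3.6 [ 528.  -209.9  114.5] 10.99
112 tan -1.1 rad -0.6 d -3.9 [ 540.1 -212.   111.1] 11.35
124 tan 0.1 rad -1.6 d -3.1 [ 551.  -213.8  104.9] 11.72
136 tan 0.3 rad -3.0 d -2.4 [ 560.3 -215.4   96.5] 12.07
```

Run:
```python
from arc import *
uc=60.6; Z=np.array([0,0,1.])
phi=np.radians(136)
for i in range(9):
    p=np.array(bot.read_ee_pos());u=(p-S)@e
    phi=np.arctan2(p[2]-55,uc-u)
    t=np.sin(phi)*e+np.cos(phi)*Z
    f=np.array(bot.read_contact_force())
    rad=-np.cos(phi)*e+np.sin(phi)*Z
    print(round(np.degrees(phi)),"tan",round(f@t,1),"rad",round(f@rad,1),"d",round(f@d,1),p.round(1),round(bot.read_time(),2))
    if f@t<-12 : break
    phi2=phi+np.radians(9.); r=lambda a:-np.cos(a)*e+np.sin(a)*Z
    q=p+60*(r(phi2)-r(phi))+1.5*(np.sin(phi2)*e+np.cos(phi2)*Z)
    q=q-((q-S)@d)*d
    bot.line_to(q,60,force_limit=20)
look("s6","side");look("s7","scene");look("w3")
a=cv2.imread("pics/s6.png")[120:250,270:430];b=cv2.imread("pics/s7.png")[80:240,150:290]
cv2.imwrite("pics/zi.png",np.hstack([cv2.resize(a,(400,325)),cv2.resize(b,(284,325))]))
```

```text
136 tan 0.3 rad -3.0 d -2.4 [ 560.3 -215.4   96.5] 12.07
147 tan 0.6 rad -1.7 d -1.3 [ 567.3 -216.7   87.9] 12.41
157 tan -0.8 rad -2.9 d -0.3 [ 572.4 -217.7   78.1] 12.74
168 tan 0.2 rad -1.3 d -0.7 [ 575.7 -218.3   67.5] 13.07
179 tan 0.8 rad -2.1 d -0.2 [ 577.  -218.6   56.4] 13.41
-177 tan -1.0 rad 1.0 d -0.6 [ 577.  -219.    51.6] 13.62
-174 tan -2.6 rad -0.4 d -0.2 [ 576.8 -219.5   48.5] 13.82
-171 tan -1.0 rad -0.6 d -1.1 [ 576.7 -219.8   45.1] 14.03
-168 tan -2.3 rad 0.1 d -0.6 [ 576.6 -220.1   42. ] 14.24
```

View pics/zi.png

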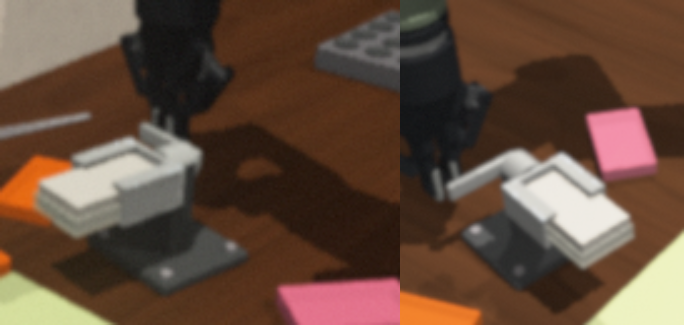

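View pics/w3.png

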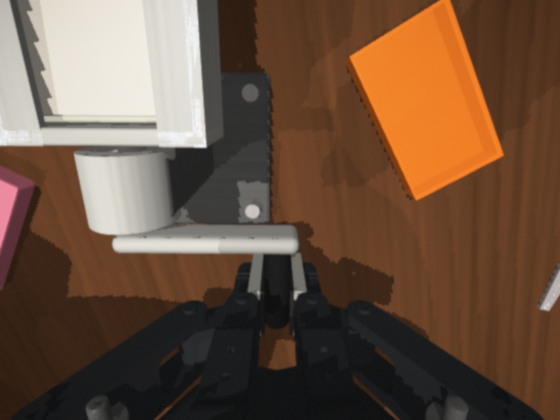

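Run:
```python
from look import *
command_gripper(0.5,25)
p=np.array(bot.read_ee_pos());print(F(),bot.read_time())
bot.line_to(p+[0,0,110],200)
bot.move_pose(np.array([541.5,-81.1,0])-5*d+[0,0,190],Rg)
command_gripper(1.0);bot.pause(.1);print(bot.read_time())
look("w4")
cv2.imwrite("pics/zj.png",cv2.resize(cv2.imread("pics/w4.png")[130:330,170:400],None,fx=3,fy=3,interpolation=2))
```

```text
[ 0.8 -0.3 -0.1] 15.0083
16.9417
```

View pics/w4.png

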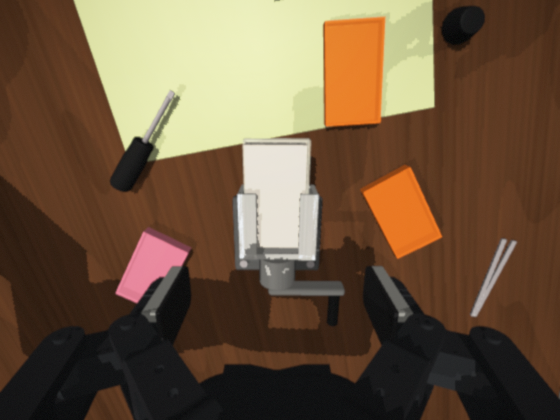

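View pics/zj.png

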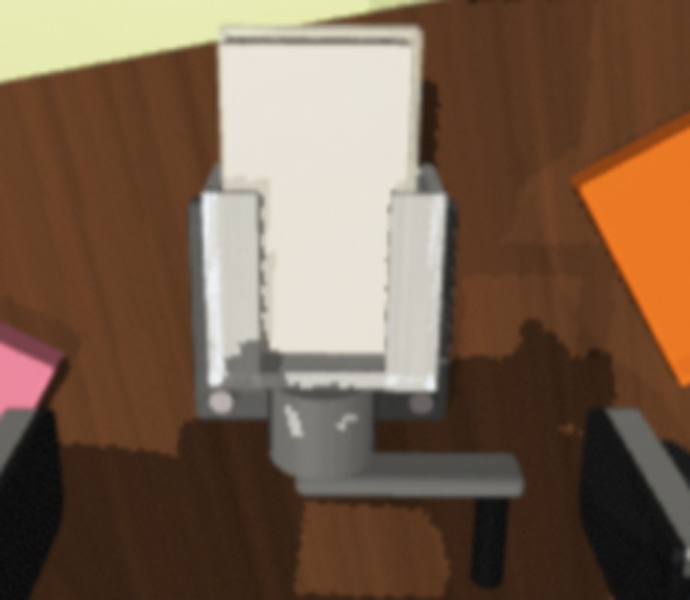

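Run:
```python
from look import *
np.set_printoptions(precision=1,suppress=True)
w=np.load("pics/w4.npz");cm=wristcam(w,w["p"],w["Rt"]);K=w["camera_matrix"];print(w["p"])
for u,v in [(222,42),(412,44),(318,42),(224,180),(407,180),(325,353)]:
    X=toplane(K,*cm,(170+u/3,130+v/3),103); q=X-[541.5,-81.1,103];print(X,"e",q@e,"d",q@d)
```

```text
[540.6 -86.2 190. ]
[524.2 -30.8 103. ] e -26.18190013469735 d 46.25751064576348
[576.5 -41.1 103. ] e 27.085938029582756 d 45.67543591803114
[550.6 -35.8 103. ] e 0.7242745646133084 d 46.243074107157405
[516.1 -70.1 103. ] e -27.00433433689923 d 6.158126405927453
[569. -80. 103.] e 26.88141242393217 d 6.131846923424923
[ 535.1 -131.   103. ] e 2.80799223326591 d -50.25081312336901
```

```bash
cat >> look.py <<'E'
M=np.array([541.5,-81.1,0])-2*d
gb=M+28*d+0.3*e
E
python3 - <<'E'
from look import *
bot.line_to(gb+[0,0,110],200)
print(bot.line_to(gb+[0,0,39],120,force_limit=8),F(),bot.read_time())
command_gripper(0.0,30);bot.pause(.15)
print(bot.read_grip_width(),F(),np.round(bot.read_torque(),2),np.array(bot.read_ee_pos())-gb,bot.read_time())
look("w5");look("s8","side")
a=cv2.imread("pics/w5.png")[130:330,170:400];b=cv2.imread("pics/s8.png")[130:230,270:385]
cv2.imwrite("pics/zk.png",np.hstack([cv2.resize(a,(400,348)),cv2.resize(b,(400,348))]))
E
```

```text
False [ 0.4 -0.3  1.8] 18.3083
0.6954446076239806 [-0.3  0.2  5.2] [ 0.    0.18 -0.09] [ 0.98281589 -0.21171233 40.23258734] 18.8083
```

View pics/zk.png

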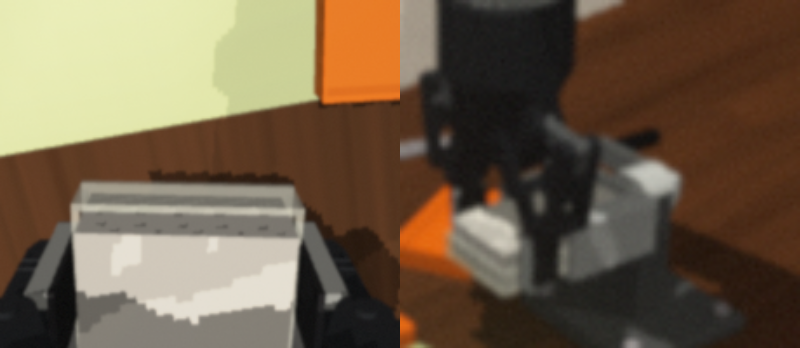

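Run:
```python
from look import *
g=gb+[.3,0,40.3]
for k in (20,48,75):
    r=bot.line_to(g+k*d,70,force_limit=15);print(k,r,F(),(np.array(bot.read_ee_pos())-g).round(1),bot.read_grip_width(),bot.read_time())
    if r: break
look("w6");look("s9","side");look("s10","scene")
a=cv2.imread("pics/w6.png")[130:330,170:400];b=cv2.imread("pics/s9.png")[130:230,240:355];c=cv2.imread("pics/s10.png")[90:250,150:300]
cv2.imwrite("pics/zl.png",np.hstack([cv2.resize(a,(266,232)),cv2.resize(b,(266,232)),cv2.resize(c,(266,232))]))
```

```text
20 False [ 2.  1. -0.] [ 4.1 20.7 -0.1] 0.6965071753601126 19.3417
48 False [ 3.   1.7 -1.7] [ 9.3 48.1  0.1] 0.6928708314626306 19.8917
75 False [ 0.5  0.1 -1.3] [12.7 74.4 -0.5] 0.6972474455310651 20.425
```

View pics/zl.png

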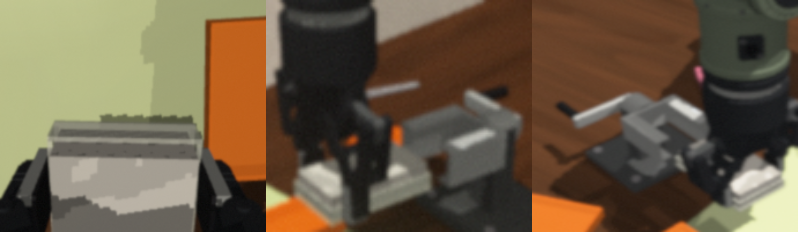

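```bash
cat >> look.py <<'E'
m=np.array([600,278.2,0])
def frame(deg):
    a=np.radians(deg);dp=np.array([np.cos(a),np.sin(a),0]);ep=np.array([np.sin(a),-np.cos(a),0])
    return dp,ep,np.column_stack([[0,0,-1],ep,-dp])
E
python3 - <<'E'
from look import *
p=np.array(bot.read_ee_pos())
bot.line_to(p+[0,0,90],150);print(F(),bot.read_grip_width())
dp,ep,Rp=frame(27.2)
print(planner.ik(m+28*dp+[0,0,-10],Rp))
bot.move_pose(m-75*dp+[0,0,120],Rp);bot.pause(.2);print(F(),bot.read_grip_width(),bot.read_time())
look("w7")
E
```

```text
[ 0.3 -0.4 -2.1] 0.6972037511615867
[ 3.10432241e-01  6.59197843e-01  1.37370691e+00 -4.44089210e-16
  1.10868790e+00  1.40649901e+00]
[-0.2  0.  -1.1] 0.6964353708440666 22.725
```

View pics/w7.png

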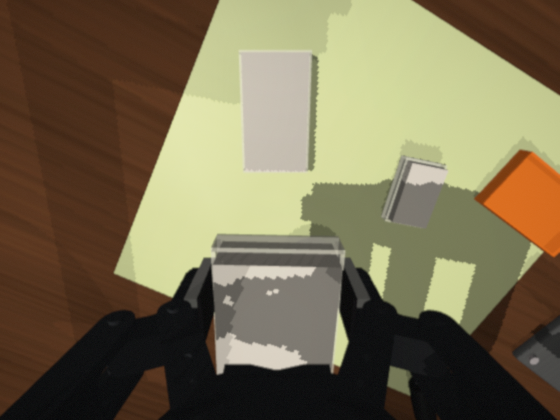

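Run:
```python
import cv2,numpy as np
i=cv2.imread("pics/w7.png")
a=cv2.resize(i[40:185,230:330],None,fx=4,fy=4,interpolation=2);b=cv2.resize(i[225:380,200:360],None,fx=5,fy=5,interpolation=2)[:580,:800]
cv2.imwrite("pics/zm.png",a);cv2.imwrite("pics/zn.png",b[:,:,:])
```

```text
(no output)
```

View pics/zm.png

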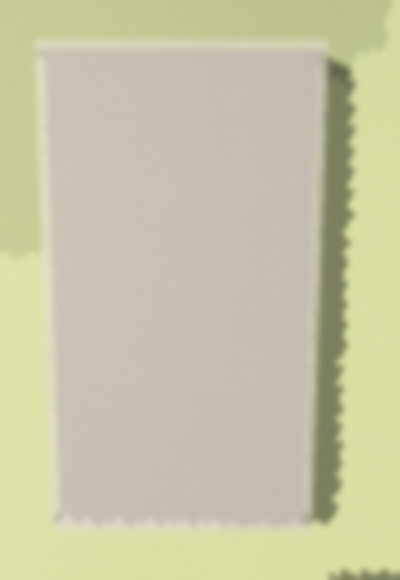

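View pics/zn.png

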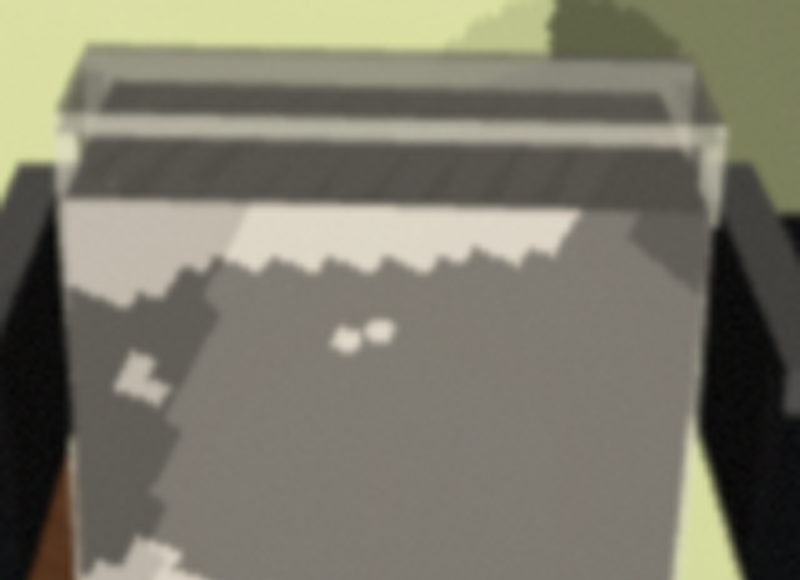

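Run:
```python
from look import *
np.set_printoptions(precision=1,suppress=True)
w=np.load("pics/w7.npz");K=w["camera_matrix"];Rc,cc=wristcam(w,w["p"],w["Rt"]);print(w["p"])
print(w["Rt"])
P=np.array([toplane(K,Rc,cc,(230+u/4,40+v/4),26) for u,v in [(45,53),(323,53),(312,519),(57,519)]])
print(P,"mate c",P.mean(0),[np.linalg.norm(P[i]-P[(i+1)%4]) for i in range(4)])
ang=[np.degrees(np.arctan2(*(b-a)[[1,0]])) for a,b in((P[3],P[0]),(P[2],P[1]),(P[0],P[1]),(P[3],P[2]))];print(ang)
Mt=w["mount"];Rm,tm=Mt[:3,:3],Mt[:3,3]
for name,L,W in (("under",[(65,197),(708,210)],54),("rim",[(58,122),(725,130)],60),("face",[(88,45),(695,62)],60)):
    r=[Rm@np.linalg.solve(K,[200+u/5,225+v/5,1]) for u,v in L]
    # intersect at tool x = h
    for h in (-62,-52,-36,-34):
        Q=[tm+q*(h-tm[0])/q[0] for q in r]; print(name,h,Q[0],Q[1],"W",np.linalg.norm(Q[0]-Q[1]),"ang",np.degrees(np.arctan2(*(Q[1]-Q[0])[[2,1]])))
```

```text
[533.6 243.1 119.9]
[[-0.   0.5 -0.9]
 [-0.  -0.9 -0.5]
 [-1.   0.   0. ]]
[[629.4 323.3  26. ]
 [654.4 274.5  26. ]
 [571.9 231.2  26. ]
 [546.1 281.5  26. ]] mate c [600.4 277.6  26. ] [np.float64(54.797636062816444), np.float64(93.16896689276219), np.float64(56.567960999525575), np.float64(93.1464277792437)]
[np.float64(26.61092289625435), np.float64(27.69975323575217), np.float64(-62.86741789913459), np.float64(-62.88953382013067)]
under -62 [-62.  -25.9 -22.2] [-62.   26.6 -20.9] W 52.50309640444665 ang 1.3543373787452946
under -52 [-52.  -28.2 -16.5] [-52.   29.  -15.2] W 57.299239713426665 ang 1.3543373787452855
under -36 [-36.  -32.   -7.5] [-36.   32.9  -5.9] W 64.97306900779469 ang 1.3543373787452762
under -34 [-34.  -32.5  -6.3] [-34.   33.4  -4.8] W 65.93229766959068 ang 1.35433737874528
rim -62 [-62. -26. -29.] [-62.   27.5 -28.2] W 53.459459132191505 ang 0.8038683371896792
rim -52 [-52.  -28.4 -23.9] [-52.   30.  -23.1] W 58.34296591136188 ang 0.8038683371896642
rim -36 [-36.  -32.1 -15.8] [-36.   34.  -14.9] W 66.15657675803448 ang 0.8038683371896733
rim -34 [-34.  -32.6 -14.8] [-34.   34.5 -13.9] W 67.13327811386854 ang 0.8038683371896842
face -62 [-62.  -23.2 -35.7] [-62.   24.7 -34.2] W 47.853557672567106 ang 1.7886246188504202
face -52 [-52.  -25.3 -31.2] [-52.   26.9 -29.6] W 52.22496690668485 ang 1.7886246188504262
face -36 [-36.  -28.7 -24.2] [-36.   30.5 -22.3] W 59.21922168127323 ang 1.788624618850426
face -34 [-34.  -29.1 -23.3] [-34.   31.  -21.4] W 60.093503528096775 ang 1.7886246188504178
```

Run:
```python
from look import *
np.set_printoptions(precision=1,suppress=True)
i=cv2.imread("pics/w7.png");cv2.imwrite("pics/zo.png",cv2.resize(i[255:380,205:350],None,fx=5,fy=4.6,interpolation=2))
w=np.load("pics/w7.npz");K=w["camera_matrix"];Mt=w["mount"];Rm,tm=Mt[:3,:3],Mt[:3,3]
Q=[]
for u,v in [(65,197),(708,210),(73,440),(690,440),(80,560),(675,560)]:
    q=Rm@np.linalg.solve(K,[200+u/5,225+v/5,1]);q=tm+q*(-59-tm[0])/q[0];Q.append(q);print(q)
print([np.degrees(np.arctan2(*(b-a)[[1,2]])) for a,b in ((Q[0],Q[4]),(Q[1],Q[5]))])
```

```text
[-59.  -26.6 -20.5]
[-59.   27.3 -19.2]
[-59.  -27.5   3.9]
[-59.   27.3   4. ]
[-59.  -27.8  17.1]
[-59.   26.8  17.2]
[np.float64(-1.7809230920308747), np.float64(-0.8305425237398295)]
```

View pics/zo.png

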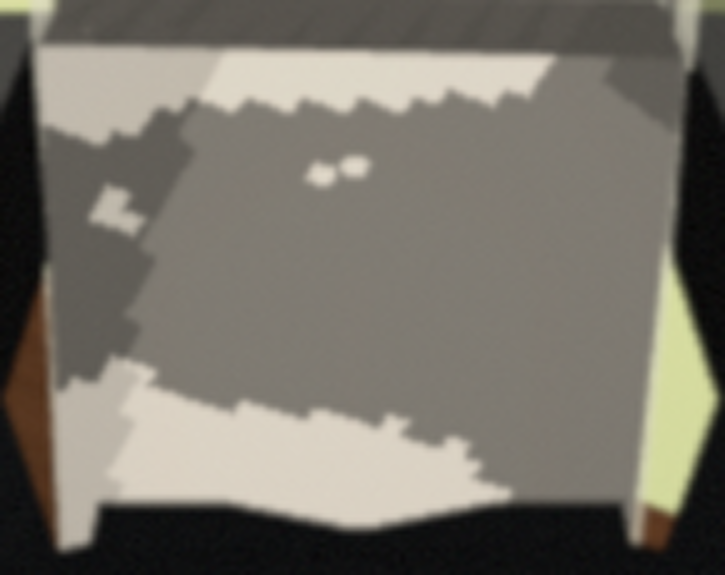

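```bash
cat >> look.py <<'E'
m=np.array([600.4,277.8,0])
dp,ep,Rp=frame(28.4)
tgt=m+28.4*dp+0.6*ep
E
python3 - <<'E'
from look import *
bot.move_pose(tgt+[0,0,80],Rp);print(bot.read_time())
bot.line_to(tgt+[0,0,4],100);bot.pause(.3);print(F(),np.array(bot.read_ee_pos())-tgt,bot.read_grip_width(),bot.read_time())
look("s11","side");look("s12","scene")
a=cv2.imread("pics/s11.png")[220:330,80:220];b=cv2.imread("pics/s12.png")[260:390,330:450]
cv2.imwrite("pics/zp.png",np.hstack([cv2.resize(a,(420,330)),cv2.resize(b,(360,330))]))
E
```

```text
23.2917
[-0.1 -0.4 -1. ] [0.5122795  0.18406491 4.78351805] 0.6992946018000109 24.5
```

View pics/zp.png

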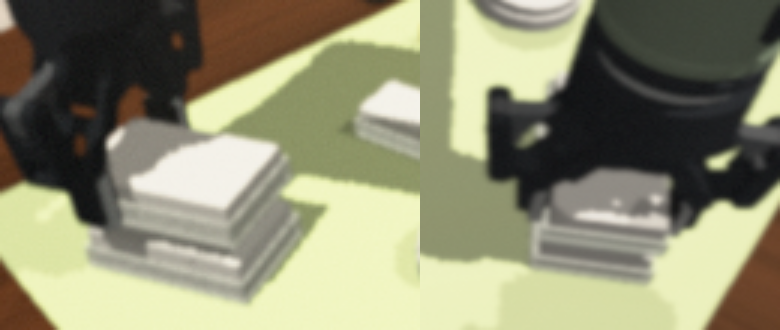

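Run:
```python
from look import *
r=bot.line_to(tgt+[-.4,-.1,-16],20,force_limit=3);p=np.array(bot.read_ee_pos());print(r,F(),p-tgt,bot.read_time())
bot.pause(.1)
look("s13","side");look("s14","scene")
a=cv2.imread("pics/s13.png")[220:330,80:220];b=cv2.imread("pics/s14.png")[260:390,330:450]
cv2.imwrite("pics/zq.png",np.hstack([cv2.resize(a,(420,330),interpolation=2),cv2.resize(b,(360,330),interpolation=2)]))
print(F(),np.round(bot.read_torque(),2))
```

```text
True [-1.  -1.2  5.2] [-0.40785874 -0.16916448 -8.28872644] 25.2583
[-0.4 -0.4  6.3] [-0.03 -0.   -0.04]
```

View pics/zq.png

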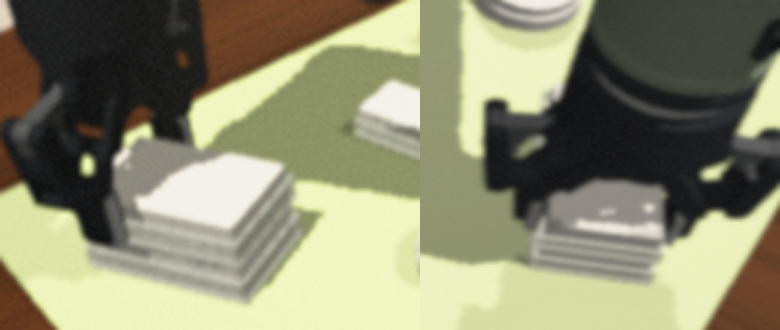

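Run:
```python
from look import *
command_gripper(0.8);print(F(),bot.read_grip_width())
command_gripper(1.0);bot.pause(.1)
p=np.array(bot.read_ee_pos());print(F(),p-tgt)
bot.line_to(p+[0,0,100],120)
bot.move_pose(m-55*dp+[0,0,180],frame(27.2)[2]);bot.pause(.2);print(bot.read_time())
look("s15","side");look("s16","scene");look("w8")
a=cv2.imread("pics/s15.png")[220:330,80:220];b=cv2.imread("pics/s16.png")[260:390,330:450]
cv2.imwrite("pics/zr.png",np.hstack([cv2.resize(a,(420,330),interpolation=2),cv2.resize(b,(360,330),interpolation=2)]))
c=cv2.imread("pics/w8.png")[20:230,200:360];cv2.imwrite("pics/zs.png",cv2.resize(c,None,fx=2.8,fy=2.8,interpolation=2))
```

```text
[-0.2 -0.8  0.3] 0.8029485153234507
[ 0.2  0.2 -0.9] [-1.6454725  -0.5923208  -9.81767162]
27.875
```

View pics/zr.png

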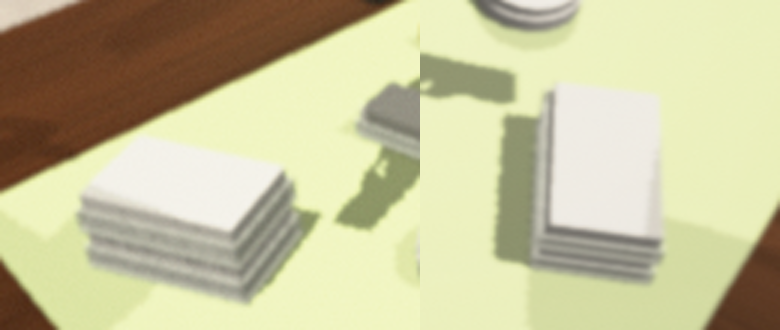

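View pics/zs.png

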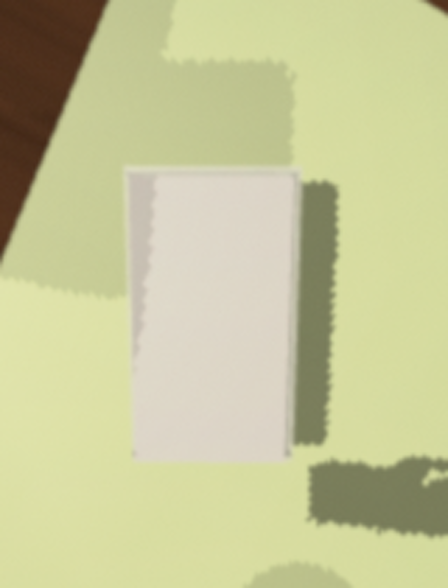

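Run:
```python
from look import *
np.set_printoptions(precision=1,suppress=True)
w=np.load("pics/w8.npz");K=w["camera_matrix"];cm=wristcam(w,w["p"],w["Rt"]);print(w["p"])
P=np.array([toplane(K,*cm,(200+u/2.8,20+v/2.8),52) for u,v in [(129,174),(296,174),(287,458),(135,458)]])
print(P,P.mean(0),[np.linalg.norm(P[i]-P[(i+1)%4]) for i in range(4)],[np.degrees(np.arctan2(*(b-a)[[1,0]])) for a,b in((P[3],P[0]),(P[2],P[1]),(P[0],P[1]),(P[3],P[2]))])
for n,box in(("s15",(90,250,100,85)),("s16",(360,280,60,80))):
    x,y,a,b=box;i=cv2.imread(f"pics/{n}.png")[y:y+b,x:x+a];cv2.imwrite(f"pics/{n}z.png",cv2.resize(i,None,fx=7,fy=7,interpolation=2))
```

```text
[551.7 251.6 178. ]
[[630.2 322.9  52. ]
 [654.9 274.8  52. ]
 [570.4 231.7  52. ]
 [545.3 280.4  52. ]] [600.2 277.5  52. ] [np.float64(54.162621802878796), np.float64(94.89243138336049), np.float64(54.80959467412336), np.float64(94.8899164667143)] [np.float64(26.62628788206435), np.float64(27.016951989384953), np.float64(-62.807033974246195), np.float64(-62.81404643912002)]
```

View pics/s15z.png

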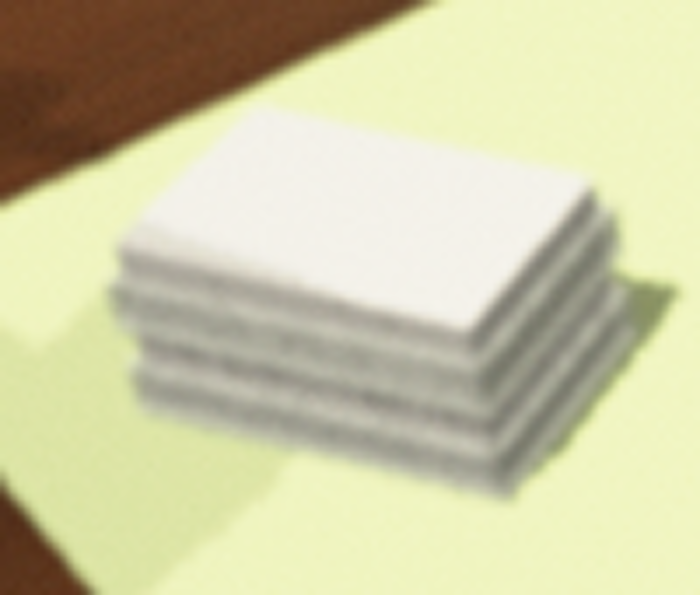

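View pics/s16z.png

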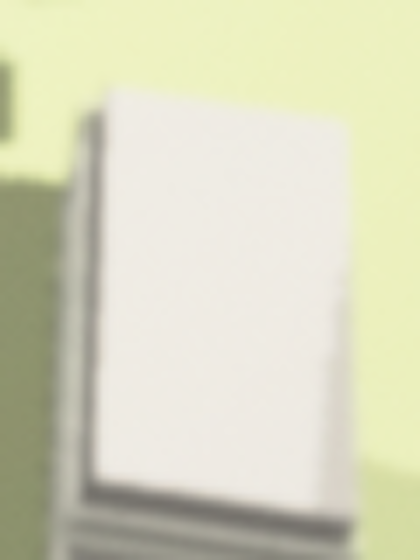

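Run:
```python
from look import *
print(bot.read_time(),F());print(workorder.close_job())
```

```text
28.025 [-0.6 -0.6  0.3]
the job is handed in; nothing more can be done
None
```

The job is handed in at 28.0 s. I turned the crank over the top to its other stop and pulled the inverted box 75 mm straight out. I then set it lid down on the lower box, stopping at first contact, and let go.

**Last checks after letting go:**

| | Middle (x, y in mm) | Yaw |
|---|---|---|
| Stacked box, after release | (600.2, 277.5) | 26.9° |
| Lower box, before stacking | (600.4, 277.6) | 27.1° |

- The boxes agree within the roughly 2 mm calibration.
- The side and scene views show both boxes closed, level and flush. The lower box was not measured again after stacking; it shows no visible shift.
- The gripper was clear of everything, with no force on the tool beyond noise.

**What failed or disagreed:**
- **First grip on the pin:** it closed on nothing. In the pictures the fingertips sit about 26 mm short of the stated TCP, so I allowed for that in all later grips.
- **Turning the crank:** the push towards the shaft rose to about 26 N a third of the way round, because my arc was slightly off. I re-centred from the measured position and it fell to a few newtons.
- **At the stop:** the pads slid about 14 mm down the pin after the crank stopped turning, with little force.
- **Locating the lower box:** the side camera put it about 6 mm lower in x than the other two cameras. I used the wrist camera's value.

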